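Push the key-blank tin home in the angle stop

TASK

Push the tin of key blanks along the desk with the fingertips into the corner of the steel angle stop, so that its hinge side sits flat against the long rail and its end is up against the short end stop, where the next key cutter expects it. Slide it only: do not lift or tip the tin, and leave the lock cylinder, the tape roll and the cutter tube where they are.

Things in the scene. Friction and masses are not known exactly. Their poses are not given: they have to be found in the camera images.
- blank_tin: Green tin with label, 160 g, loose; lid stays shut. Origin: centre of underside, z up. Walls at x = -38 and +38 mm and y = -55 and +55 mm; 38 mm high; lid (top 4 mm) overhangs the ends 1 mm. Front (-x): lid lip 28 mm wide sticks out to x = -42, 30 to 37 mm up. Back (+x): hinge rod sticks out to x = +42, 31 to 35 mm up. Starts with its back towards the rail, up to 0.45 rad off square.
- angle_stop: Fixed steel L-shaped corner stop, 25 mm high. Origin: inner corner of its two working faces, at desk height. x points from the robot's side to the long rail, y left along the rail to the short end stop, z up. Working faces: long rail x = 0 (y from -220 to 0 mm), end stop y = 0 (x from -85 to 0 mm). Behind each face: 8 mm wall, then low foot with screws to 37 mm from the face.
- tin_place (a point): Where the tin's origin comes when it is home in the corner: x = -38, y = -55 mm in the stop's frame, at desk height. The tin's axes are then parallel to these axes (the stop's); the tin's lip and hinge rod are above the stop.
- rail_end (a point): Right-hand free end of the long rail's working face, at its top edge (25 mm above the desk); axes as the stop's.
- stop_end (a point): Near free end (towards the robot) of the short end stop's working face, at its top edge (25 mm above the desk); axes as the stop's.
- lock_cylinder: Bystander, loose: nickel lock cylinder lying on its side, 26x73x17 mm (x, y, z), origin at the centre of its underside; it lies on the robot's side of the short end stop, left of the tin.
- tape_roll: Bystander, loose: roll of brown tape, 90 mm diameter, 48 mm high, lying flat behind the long rail; origin at the centre of its underside.
- cutter_tube: Bystander, loose: small upright white tube with black cap, 24 mm diameter, 66 mm high, behind the long rail near the corner; origin at the centre of its underside.
Not all that is in view belongs to the job. What is shaped like the blank_tin but red is not meant.

How it is judged (in metres and radians):
At the end, for the whole second after the job is handed in: The tin stands flat on the desk at rest, its hinge side within 3.5 mm of the long rail's face, its +y end within 3.5 mm of the short stop's face, and square to the stop within 0.05 rad (3 degrees) (x of blank_tin in the frame of angle_stop between -0.0415 and -0.034 m and y of blank_tin in the frame of angle_stop between -0.0585 and -0.051 m and angle between the x axis of blank_tin and the x axis of angle_stop, either way round below 0.05 rad and angle between blank_tin's own z axis and vertical below 0.05 rad and height (world z) of blank_tin below 0.004 m and linear speed of blank_tin below 0.01 m/s); the robot touches nothing.
It fails at once if the tin is lifted (origin more than 10 mm above the desk) (height (world z) of blank_tin above 0.01 m).
It fails at once if the tin is tipped by more than 0.25 rad (angle between blank_tin's own z axis and vertical above 0.25 rad).
It fails at once if the lock cylinder is moved by more than 15 mm (distance of lock_cylinder from where it was at the start of the episode above 0.015 m).
It fails at once if the tape roll is moved by more than 15 mm (distance of tape_roll from where it was at the start of the episode above 0.015 m).
It fails at once if the cutter tube is moved by more than 15 mm or knocked over (distance of cutter_tube from where it was at the start of the episode above 0.015 m or angle between cutter_tube's own z axis and vertical above 0.4 rad).
It also fails if it takes over 54 s, if anything falls off the work surface, if the arm or the gripper's body presses on something with over 40 N, if the wrist force passes 120 N, or if a joint passes its speed limit or range.

ROBOT

A 7-joint arm with a two-finger parallel gripper is mounted at the origin on a cart in front of the work surface, level with it; the furniture and walls round the work are solid. World frame = base frame: x ahead of the robot, y to its left, z up, the work surface at z = 0. Lengths are in mm, angles in rad, forces in N, time in s.
With the tool pointing down it reaches from about 350 to 775 mm from the base axis. Payload 3.1 kg.
Tool frame: the origin (TCP) lies at the very end of the fingers, on their centre line; the grasp point (between the pads) lies 19 mm behind it; z points along the fingers, y is the line along which they close (so a half turn about z gives the same grasp; the last joint's range is limited). The gripper opens to 85 mm and grips with 20 to 120 N. Pads are 22 mm wide; open, the fingers measure 114 mm over their backs; the gripper's body (76 mm by 85 mm) begins 54 mm behind the grasp point. The pads swing forward as they close: fully open they stand 13 mm farther back than shut.
Start: joints at [1.194, 0.311, 0.014, 1.512, -0.004, 1.319, -0.027], TCP at [180.752, -519.467, 231.304] pointing down, gripper open.
Joint ranges: [-2.7, 2.7], [-0.3, 1.91], [-1.27, 1.3], [0.12, 2.57], [-1.44, 4.58], [0.2, 2.03], [-3.05, 3.05]. Speed limits (rad/s): [2.79, 2.79, 3.14, 3.14, 3.14, 3.14, 3.14].

INTERFACE

Orientations are given as a rotation vector (axis times angle).
In Python, from bench import robot, eyes, order gives the robot as it stands.
- The arm moves only by the shell command python3 -m jog 'ROWS' [OPENING] [FORCE]. ROWS is JSON, a list of rows, each an object with "dp": the shift along the tool's x, y, z in m, a list of three; "spin": the turn about the tool's z in rad. A call has 1 to 12 rows; each row shifts and turns the commanded pose from where the row before left it, along the tool's axes as they then stand; what a row does not reach is not made up. A row lasts 1/10 s, in which the tool goes at most 50 mm and 8.59 degrees, less where a joint would pass 70% of its speed; a pose out of reach is approached as far as the arm can. A call with a gripper value outside its range is refused whole. OPENING is the closure, from 0 (fully open) to 1 (shut), set as the call begins (- or left out, the last holds). The fingers move at their own pace and stop on an object; FORCE is the grip in N (left out, the last holds). Time passes only in rows, so rows that do not move let the fingers close. It gives the time, the measured TCP pose, the force, the opening and the grip force at its end, in the units of the state.
- robot.state(): the state, without advancing time (a new reading comes with each control period).
- eyes.snapshot(name): name is "scene" or "top"; returns a dict with "frame" (400x640x3 uint8, red, green, blue), "z_map" (400x640 float32, mm along the optical axis (not along the pixel's ray), 0 where there is no reading), "mtx" (3x3 intrinsics, pixels), "dist_coeffs" ([k1, k2, p1, p2, k3] as OpenCV has them; the pictures are not rectified), "R" (3x3) and "t" (3): a world point X has camera coordinates R X + t. Camera axes: x right, y down, z forward; pixel columns grow to the right and rows downward; lengths in mm; the calibration is good to about 2 mm. A picture is of the moment at which its call begins.
- order.close_job(): hands the job in; it is judged then, once.
The state is a dict: "time": time; "joint_positions": joint angles; "dq": joint speeds; "tau": joint torques, N m; "position": TCP position; "eef_rot": TCP orientation; "force": force on the tool from outside, world axes, zero at the start; "wrist_torque": the same for the moment, N m; "opening": opening from 0.0 (shut) to 1.0 (fully open); "finger_force": force on a finger pad.
Only numpy, scipy, OpenCV 4.12 (cv2) and the standard library are available. Lean on these libraries where they do the work, as an engineer would, in place of code of your own. Each camera call takes 0.05 s, during which the arm holds its last target. There are 200 camera calls.

## Working session

There is one attempt and no reset: what is moved stays moved. The work goes in short steps, Python scripts to look and compute and a shell command to move; the robot and the scene stay as the last step left them, time stands still between calls to the robot, and variables do not carry over. Pictures are saved under pics/ and viewed, at most 10 in all, crops included, and the job is handed in when it is done.

```bash
ls; mkdir -p pics; python3 - <<'E'
from bench import robot,eyes
import cv2,numpy as np
print(robot.state())
for n in("scene","top"):
    s=eyes.snapshot(n); cv2.imwrite(f"pics/{n}0.png",s["frame"][:,:,::-1]); np.savez(f"{n}0.npz",**s)
    print(n,s["mtx"],s["dist_coeffs"],s["R"],s["t"])
E
```

```text
pics
{'time': 0.0, 'joint_positions': array([ 1.19433395,  0.31179396,  0.01399848,  1.51307288, -0.00441067,
        1.31916702, -0.0272135 ]), 'dq': array([ 1.41859890e-03, -3.78410446e-04, -2.13026874e-04, -1.06442494e-03,
        4.54493319e-05, -1.43790432e-04, -1.72200979e-03]), 'tau': array([-7.69953795e-05, -3.79909086e+01,  1.46231242e-01, -2.30589294e+01,
        1.23126351e-02,  1.37061632e-02,  2.37380931e-05]), 'position': array([ 180.47227325, -518.77815348,  230.1772003 ]), 'eef_rot': array([-3.09534596e+00, -5.23082555e-01,  7.70181775e-04]), 'force': array([ 0.12897524,  0.10988294, -0.19691973]), 'wrist_torque': array([ 0.02948581, -0.03970754,  0.0486759 ]), 'finger_force': 0.0, 'opening': 1.000124666735414}
scene [[478.39944087   0.         319.37442949]
 [  0.         478.39944087 202.24683494]
 [  0.           0.           1.        ]] [0.03429419 0.         0.         0.         0.        ] [[-0.79409438 -0.6076509   0.01320994]
 [-0.36609232  0.46084391 -0.80845489]
 [ 0.48517062 -0.64682554 -0.58840988]] [436.16861012 311.89209118 540.50611298]
top [[511.95624177   0.         315.03897436]
 [  0.         511.95624177 205.83394281]
 [  0.           0.           1.        ]] [-0.162515  0.        0.        0.        0.      ] [[ 0.02567139 -0.99965227 -0.00602704]
 [-0.9949092  -0.02496093 -0.09763522]
 [ 0.09745083  0.00850279 -0.99520402]] [-108.53319263  641.65315059 1159.39222551]
```

View pics/top0.png

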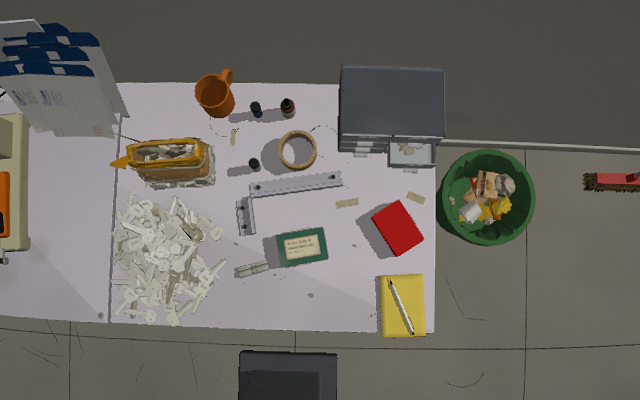

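View pics/scene0.png

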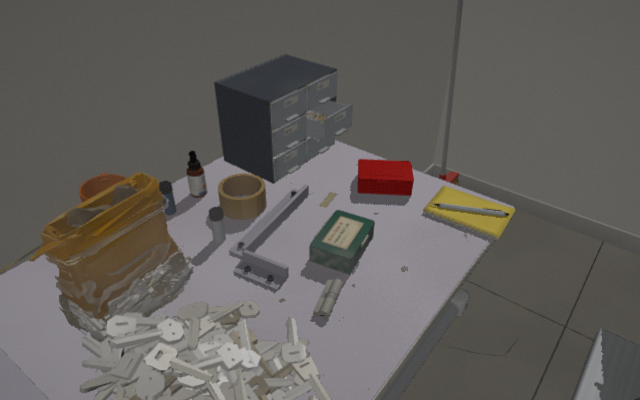

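The top view shows the green tin at about (303,246), the L stop with its corner at about (252,197) and its rail running to (342,182), the cylinder at (252,269), the tape roll at (297,150) and the tube at (254,164). The red tin is at (397,228). In the scene view the tin is at (342,240). I'll enlarge the stop and segment the tin.

```bash
cat > h.py <<'E'
import numpy as np,cv2
from bench import robot,eyes
def cast(s,uv,z):
    uv=np.asarray(uv,float).reshape(-1,1,2)
    n=cv2.undistortPoints(uv,s["mtx"],s["dist_coeffs"]).reshape(-1,2)
    d=np.c_[n,np.ones(len(n))]@s["R"]; c=-s["R"].T@s["t"]
    return c+d*((z-c[2])/d[:,2])[:,None]
def proj(s,X):
    return cv2.projectPoints(np.asarray(X,float).reshape(-1,1,3),cv2.Rodrigues(s["R"])[0],s["t"],s["mtx"],s["dist_coeffs"])[0].reshape(-1,2)
def green(s,roi=(200,340,200,300)):
    f=s["frame"].astype(int);m=((f[:,:,1]-f[:,:,0]>18)).astype(np.uint8)
    k=np.zeros_like(m);x0,x1,y0,y1=roi;k[y0:y1,x0:x1]=m[y0:y1,x0:x1]
    k=cv2.morphologyEx(k,cv2.MORPH_OPEN,np.ones((3,3)))
    c=max(cv2.findContours(k,cv2.RETR_EXTERNAL,cv2.CHAIN_APPROX_NONE)[0],key=cv2.contourArea)
    return c.reshape(-1,2)
def tin(s,z=36):
    "pose from outline cast to the lid height: centre, long-axis angle from world y"
    P=cast(s,green(s),z)[:,:2]
    r=cv2.minAreaRect(P.astype(np.float32)); b=cv2.boxPoints(r)
    e=b[1]-b[0] if np.linalg.norm(b[1]-b[0])>np.linalg.norm(b[2]-b[1]) else b[2]-b[1]
    if e[1]<0:e=-e
    return np.array(r[0]),np.arctan2(-e[0],e[1]),sorted(r[1]),b
E
python3 - <<'E'
from h import *
s=dict(np.load("top0.npz"))
print(tin(s)); 
im=s["frame"][140:290,225:355,::-1]; cv2.imwrite("pics/crop1.png",cv2.resize(im,None,fx=5,fy=4*1,interpolation=cv2.INTER_NEAREST) if 0 else cv2.resize(im,None,fx=4,fy=4,interpolation=cv2.INTER_CUBIC))
z=s["z_map"]
for p in[(303,246),(252,269),(297,190),(320,187)]: print(p,z[p[1],p[0]],cast(s,[p],0))
s=dict(np.load("scene0.npz"));im=s["frame"][170:330,220:380,::-1]; cv2.imwrite("pics/crop2.png",cv2.resize(im,None,fx=3.7,fy=3.7,interpolation=cv2.INTER_CUBIC))
E
```

```text
(array([548.75482178, -63.87153625]), np.float32(0.2041884), [75.2249984741211, 110.34294891357422], array([[ 500.73645  ,  -17.473007 ],
       [ 523.11096  , -125.52367  ],
       [ 596.7732   , -110.270065 ],
       [ 574.3987   ,   -2.2194061]], dtype=float32))
(303, 246) 1176.5148 [[550.8685454  -65.87030105   0.        ]]
(252, 269) 1192.0969 [[493.04537929  53.62061946   0.        ]]
(297, 190) 1203.2219 [[684.25057321 -47.78186566   0.        ]]
(320, 187) 1198.2987 [[ 692.85734514 -102.66580228    0.        ]]
```

View pics/crop1.png

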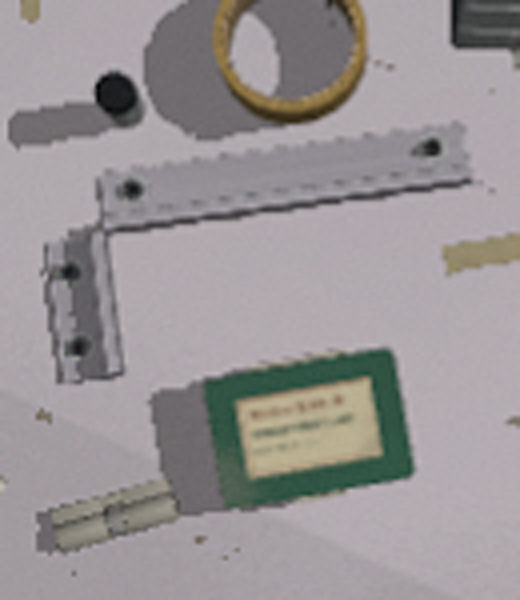

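View pics/crop2.png

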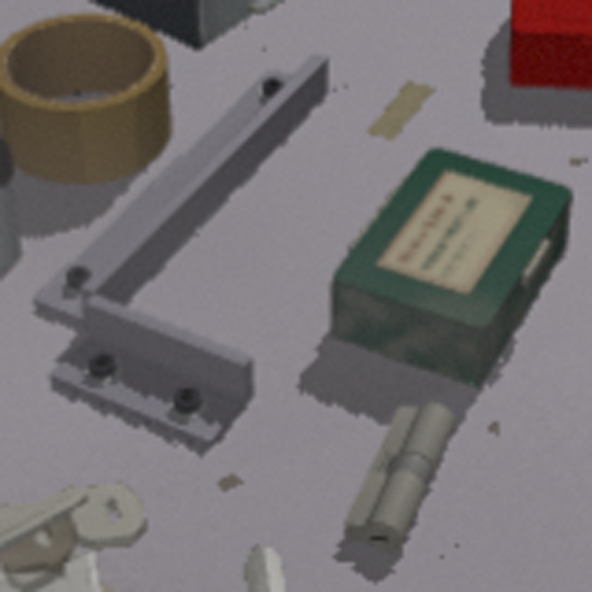

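The top crop shows the rail's face foot running from about crop (107,230) to (470,182), which is px (252,197) to (342,186). The end stop's face runs down to about (123,375). I'll fit both edges from the intensity profile.

```bash
cat > stop.py <<'E'
from h import *
s=dict(np.load("top0.npz"))
g=cv2.cvtColor(s["frame"],cv2.COLOR_RGB2GRAY).astype(float)
def edge(v):  # last dark->light crossing sub-pixel
    i=int(np.argmax(np.diff(v))); w=np.diff(v)[max(i-1,0):i+2]; w=np.clip(w,0,None)
    return (np.arange(max(i-1,0),max(i-1,0)+len(w))*w).sum()/w.sum()+.5
A=[(c,(r0:=int(197-(c-252)*11.5/90))-5+edge(g[r0-5:r0+6,c])) for c in range(259,339)]
B=[((c0:=int(252+(r-198)*3.8/36))-4+edge(g[r,c0-4:c0+7]),r) for r in range(204,230)]
def fit(P):
    for _ in range(3):
        vx,vy,x,y=cv2.fitLine(P.astype(np.float32),cv2.DIST_HUBER,0,.01,.01).ravel()
        d=abs((P-[x,y])@[-vy,vx]); P=P[d<max(1.5,2*np.median(d))]
    return np.array([vx,vy]),np.array([x,y]),np.median(d),len(P)
a=fit(cast(s,A,0)[:,:2]); b=fit(cast(s,B,0)[:,:2]); print(a,b)
k=np.linalg.solve(np.c_[a[0],-b[0]],b[1]-a[1]); C=a[1]+k[0]*a[0]
u=a[0]*np.sign(a[0][1]); w=b[0]*np.sign(b[0][0])
print("corner",C,"psi rail",np.arctan2(-u[0],u[1]),"psi stop",np.arctan2(w[1],w[0]))
psi=np.arctan2(-u[0],u[1]); ex=np.array([np.cos(psi),np.sin(psi)]);ey=np.array([-ex[1],ex[0]])
c,th,sz,_=tin(s); d=c-C
print("tin in stop", d@ex,d@ey,"ang",th-psi)
print("rail end",cast(s,[(342.3,184.5)],25), (cast(s,[(342.3,184.5)],25)[0,:2]-C)@np.c_[ex,ey])
for n,p in [("stopend",(123/4+225,372/4+140,0)),("cyl L",(55/4+225,535/4+140,10)),("cyl R",(170/4+225,495/4+140,10)),("tube",(254,163.5,66))]:
    q=cast(s,[p[:2]],p[2])[0,:2];print(n,q,(q-C)@np.c_[ex,ey])
t=dict(np.load("scene0.npz"))
print("stop corner/rail end/stop end in scene crop", (proj(t,[[*C,25],[*(C-220*ey),25],[*(C-85*ex),25]])-[220,170])*3.7)
E
python3 stop.py
```

```text
(array([ 0.1639605, -0.9864669], dtype=float32), array([679.5657  , -51.453007], dtype=float32), np.float64(0.45572073379707745), 80) (array([0.9865692 , 0.16334362], dtype=float32), array([614.89996 ,  53.040432], dtype=float32), np.float64(0.15291742189754604), 19)
corner [660.9311    60.661686] psi rail 0.16470416 psi stop 0.16407886
tin in stop -131.0767047035087 -104.45542231842956 ang 0.039484248
rail end [[ 696.71287661 -154.85632392   25.        ]] [-3.88947211e-02 -2.18468179e+02]
stopend [578.70545759  47.55950159] [-83.26110545   0.55688516]
cyl L [481.19902147  83.34221972] [-173.58102331   51.84255581]
cyl R [506.74167237  16.14498711] [-159.40173601  -18.63327475]
tube [734.44061199  49.40369561] [ 70.66884211 -23.15829253]
stop corner/rail end/stop end in scene crop [[ 92.8245117  289.83251939]
 [327.38073189  54.1172614 ]
 [253.14031536 352.16533667]]
```

Checks: the projected corner, rail end and stop end land on the scene crop. The rail comes out at 218 mm against 220, and the stop faces are square to within 0.001 rad. In the stop frame the tin is at (-131,-104), 0.04 rad off. The plan is to push +x with two open fingers straddling the lip, then push +y on the end.

```bash
cat > st.py <<'E'
import numpy as np,sys
from bench import robot
from scipy.spatial.transform import Rotation as Ro
C=np.array([660.9,60.7]);psi=.1645
E=np.array([[np.cos(psi),-np.sin(psi)],[np.sin(psi),np.cos(psi)]])
def show():
    s=robot.state();R=Ro.from_rotvec(s["eef_rot"]).as_matrix();p=s["position"]
    print("t %.2f stop xy"%s["time"],((p[:2]-C)@E).round(1),"z %.1f"%p[2],"tool x ang to stop %.3f"%(np.arctan2(R[1,0],R[0,0])-psi),"F",s["force"].round(1),"op %.2f"%s["opening"],"tilt z",R[:,2].round(3))
    if len(sys.argv)>3:
        g=np.r_[E@[float(sys.argv[1]),float(sys.argv[2])]+C,float(sys.argv[3])]
        print("tool shift mm to goal",(R.T@(g-p)).round(1))
show()
E
python3 -m jog '[{"dp":[0,0,0],"spin":0.085},{"dp":[0,0,0],"spin":0.085},{"dp":[0,0,0],"spin":0}]' 0.3; python3 st.py -225 -104 100
```

```text
time: 0.4
position: [180.6, -519.1, 230.7]
eef_rot: [-3.13, -0.259, 0.001]
force: [-0.1, -0.2, 0.1]
opening: 0.703
finger_force: 0.0
t 0.40 stop xy [-568.8 -493.3] z 230.7 tool x ang to stop 0.001 F [-0.1 -0.2  0.1] op 0.70 tilt z [-0.001  0.001 -1.   ]
tool shift mm to goal [ 344.  -388.9  131.1]
```

```bash
python3 -m jog '[{"dp":[0.03,-0.034,0.01],"spin":0},{"dp":[0.03,-0.034,0.01],"spin":0},{"dp":[0.03,-0.034,0.01],"spin":0},{"dp":[0.03,-0.034,0.01],"spin":0},{"dp":[0.03,-0.034,0.01],"spin":0},{"dp":[0.03,-0.034,0.01],"spin":0},{"dp":[0.03,-0.034,0.01],"spin":0},{"dp":[0.03,-0.034,0.01],"spin":0},{"dp":[0.03,-0.034,0.01],"spin":0},{"dp":[0.03,-0.034,0.01],"spin":0},{"dp":[0.03,-0.034,0.01],"spin":0}]' 0.3; python3 -m jog '[{"dp":[0.014,-0.015,0.02],"spin":0},{"dp":[0,0,0],"spin":0},{"dp":[0,0,0],"spin":0}]'; python3 st.py -225 -104 8
```

```text
time: 1.5
position: [445.5, -94.9, 121.0]
eef_rot: [3.13, 0.261, 0.0]
force: [0.9, 0.6, 0.4]
opening: 0.698
finger_force: 0.0
time: 1.8
position: [455.6, -79.4, 100.8]
eef_rot: [3.131, 0.262, -0.003]
force: [0.7, -0.5, -0.2]
opening: 0.702
finger_force: 0.0
t 1.80 stop xy [-225.5 -104.6] z 100.8 tool x ang to stop 0.003 F [ 0.7 -0.5 -0.2] op 0.70 tilt z [-0.002 -0.    -1.   ]
tool shift mm to goal [ 0.7 -0.6 92.8]
```

```bash
python3 -m jog '[{"dp":[0,0,0.03],"spin":0},{"dp":[0,0,0.03],"spin":0},{"dp":[0,0,0.02],"spin":0},{"dp":[0,0,0.01],"spin":0},{"dp":[0,0,0],"spin":0},{"dp":[0,0,0],"spin":0}]'; python3 st.py -225 -104 8; python3 - <<'E'
from h import *
for n,o in(("top",(210,150)),("scene",(220,170))):
    s=eyes.snapshot(n);im=s["frame"][o[1]:o[1]+150,o[0]:o[0]+200,::-1]
    cv2.imwrite(f"pics/{n}1.png",cv2.resize(im,None,fx=3.5,fy=3.5,interpolation=cv2.INTER_CUBIC))
E
```

```text
time: 2.4
position: [457.0, -80.3, 12.3]
eef_rot: [3.13, 0.257, 0.003]
force: [0.4, -0.3, 0.4]
opening: 0.703
finger_force: 0.0
t 2.40 stop xy [-224.2 -105.7] z 12.3 tool x ang to stop -0.001 F [ 0.4 -0.3  0.4] op 0.70 tilt z [ 0.002 -0.001 -1.   ]
tool shift mm to goal [-0.8 -1.7  4.3]
```

View pics/scene1.png

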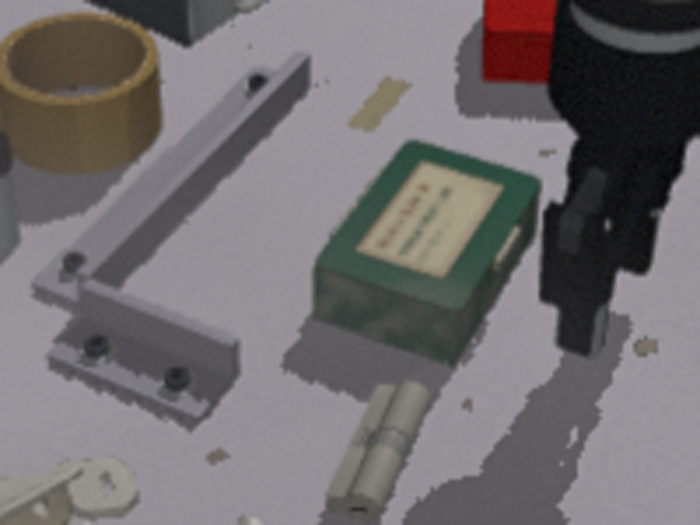

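The scene crop shows both fingertips low in front of the lip, at about (590,345), with the tin at (430,240) untouched and the cylinder at (380,450) clear. I'll push +x.

```bash
python3 -m jog '[{"dp":[0.01,0,0.004],"spin":0},{"dp":[0.01,0,0],"spin":0},{"dp":[0.01,0,0],"spin":0},{"dp":[0.007,0,0],"spin":0},{"dp":[0.005,0,0],"spin":0},{"dp":[0.005,0,0],"spin":0},{"dp":[0.005,0,0],"spin":0},{"dp":[0.005,0,0],"spin":0},{"dp":[0.005,0,0],"spin":0},{"dp":[0.005,0,0],"spin":0},{"dp":[0.005,0,0],"spin":0},{"dp":[0.005,0,0],"spin":0}]'; python3 st.py -90 -104 8;python3 - <<'E'
from h import *
from st import C,E
s=eyes.snapshot("top");c,th,sz,_=tin(s);print((c-C)@E,th-.1645,sz)
E
```

```text
time: 3.7
position: [532.6, -66.6, 7.2]
eef_rot: [3.131, 0.259, -0.0]
force: [-0.9, -0.2, -1.7]
opening: 0.697
finger_force: 0.3
t 3.70 stop xy [-147.4 -104.6] z 7.2 tool x ang to stop 0.000 F [-0.9 -0.2 -1.7] op 0.70 tilt z [-0. -0. -1.]
tool shift mm to goal [57.4 -0.6 -0.8]
t 3.70 stop xy [-147.4 -104.6] z 7.2 tool x ang to stop 0.000 F [-0.9 -0.2 -1.7] op 0.70 tilt z [-0. -0. -1.]
[ -71.67465826 -106.4633001 ] -0.13939139 [32.39949035644531, 110.9797592163086]
```

```bash
python3 -m jog '[{"dp":[0.005,0,0],"spin":0},{"dp":[0.005,0,0],"spin":0},{"dp":[0.005,0,0],"spin":0},{"dp":[0.005,0,0],"spin":0},{"dp":[0.005,0,0],"spin":0},{"dp":[0.005,0,0],"spin":0},{"dp":[0.005,0,0],"spin":0},{"dp":[0.005,0,0],"spin":0},{"dp":[0.005,0,0],"spin":0},{"dp":[0.005,0,0],"spin":0},{"dp":[0.003,0,0],"spin":0},{"dp":[0,0,0],"spin":0}]'; python3 st.py -87 -104 8; python3 -m jog '[{"dp":[0.003,0,0],"spin":0},{"dp":[0.002,0,0],"spin":0},{"dp":[0,0,0],"spin":0}]';python3 st.py -87 -104 8
```

```text
time: 4.95
position: [585.3, -57.7, 7.4]
eef_rot: [-3.131, -0.259, -0.002]
force: [-0.7, -0.0, -0.5]
opening: 0.7
finger_force: 0.0
t 4.95 stop xy [ -94.  -104.4] z 7.4 tool x ang to stop 0.001 F [-0.7 -0.  -0.5] op 0.70 tilt z [ 0.001  0.    -1.   ]
tool shift mm to goal [ 7.  -0.4 -0.6]
time: 5.25
position: [589.8, -57.0, 7.3]
eef_rot: [-3.131, -0.259, -0.001]
force: [0.4, -0.2, 0.2]
opening: 0.702
finger_force: 0.0
t 5.25 stop xy [ -89.4 -104.5] z 7.3 tool x ang to stop 0.000 F [ 0.4 -0.2  0.2] op 0.70 tilt z [ 0.001  0.    -1.   ]
tool shift mm to goal [ 2.4 -0.5 -0.7]
```

```bash
python3 -m jog '[{"dp":[0.002,0,0],"spin":0},{"dp":[0.002,0,0],"spin":0},{"dp":[0,0,0],"spin":0}]';python3 st.py -87 -104 8; python3 -m jog '[{"dp":[0.002,0,0],"spin":0},{"dp":[0,0,0],"spin":0}]';python3 st.py -87 -104 8
```

```text
time: 5.55
position: [591.4, -56.8, 7.0]
eef_rot: [3.131, 0.258, -0.007]
force: [-5.0, -0.4, 2.4]
opening: 0.7
finger_force: 2.5
t 5.55 stop xy [ -87.9 -104.5] z 7.0 tool x ang to stop 0.000 F [-5.  -0.4  2.4] op 0.70 tilt z [-0.005 -0.001 -1.   ]
tool shift mm to goal [ 0.8 -0.5 -1. ]
time: 5.75
position: [591.2, -56.9, 6.7]
eef_rot: [3.131, 0.258, -0.014]
force: [-8.7, -0.6, 5.5]
opening: 0.703
finger_force: 4.3
t 5.75 stop xy [ -88.  -104.6] z 6.7 tool x ang to stop -0.000 F [-8.7 -0.6  5.5] op 0.70 tilt z [-0.009 -0.001 -1.   ]
tool shift mm to goal [ 1.  -0.6 -1.3]
```

The tin is seated on the rail (-8.7 N, TCP at -88). I'll back off, rise, move beyond the tin's right end and turn 90°.

```bash
python3 -m jog '[{"dp":[-0.015,0,0],"spin":0},{"dp":[-0.02,0,0],"spin":0},{"dp":[0,0,-0.03],"spin":0},{"dp":[0,0,-0.04],"spin":0},{"dp":[0,0.03,-0.03],"spin":0},{"dp":[0.02,0.04,0],"spin":0},{"dp":[0.03,0.04,0],"spin":0},{"dp":[0.03,0,0],"spin":0}]' 0.6; python3 -m jog '[{"dp":[0,0,0],"spin":-0.131},{"dp":[0,0,0],"spin":-0.131},{"dp":[0,0,0],"spin":-0.131},{"dp":[0,0,0],"spin":-0.131},{"dp":[0,0,0],"spin":-0.131},{"dp":[0,0,0],"spin":-0.131},{"dp":[0,0,0],"spin":-0.131},{"dp":[0,0,0],"spin":-0.131},{"dp":[0,0,0],"spin":-0.131},{"dp":[0,0,0],"spin":-0.131},{"dp":[0,0,0],"spin":-0.131},{"dp":[0,0,0],"spin":-0.131}]'; python3 -m jog '[{"dp":[0,0,0],"spin":0},{"dp":[0,0,0],"spin":0}]'; python3 st.py -42 -205 8;python3 - <<'E'
from h import *
from st import C,E
s=eyes.snapshot("top");c,th,sz,_=tin(s);print((c-C)@E,th-.1645,sz)
o=(210,150);im=s["frame"][o[1]:o[1]+150,o[0]:o[0]+200,::-1]
cv2.imwrite("pics/top2.png",cv2.resize(im,None,fx=3.5,fy=3.5,interpolation=cv2.INTER_CUBIC))
E
```

```text
time: 6.55
position: [658.6, -169.2, 107.8]
eef_rot: [3.123, 0.238, 0.002]
force: [0.7, -1.7, -0.1]
opening: 0.399
finger_force: 0.0
time: 7.75
position: [658.4, -157.4, 107.4]
eef_rot: [2.023, 2.402, 0.001]
force: [0.9, 0.4, -0.2]
opening: 0.397
finger_force: 0.0
time: 7.95
position: [658.1, -157.4, 107.3]
eef_rot: [2.033, 2.395, 0.001]
force: [-0.4, 0.3, -0.2]
opening: 0.398
finger_force: 0.0
t 7.95 stop xy [ -38.5 -214.6] z 107.3 tool x ang to stop 1.569 F [-0.4  0.3 -0.2] op 0.40 tilt z [ 0.001  0.    -1.   ]
tool shift mm to goal [ 9.6 -3.6 99.3]
t 7.95 stop xy [ -38.5 -214.6] z 107.3 tool x ang to stop 1.569 F [-0.4  0.3 -0.2] op 0.40 tilt z [ 0.001  0.    -1.   ]
[ -51.64645438 -115.04938226] -0.0061722845 [47.28523635864258, 91.95589447021484]
```

View pics/top2.png

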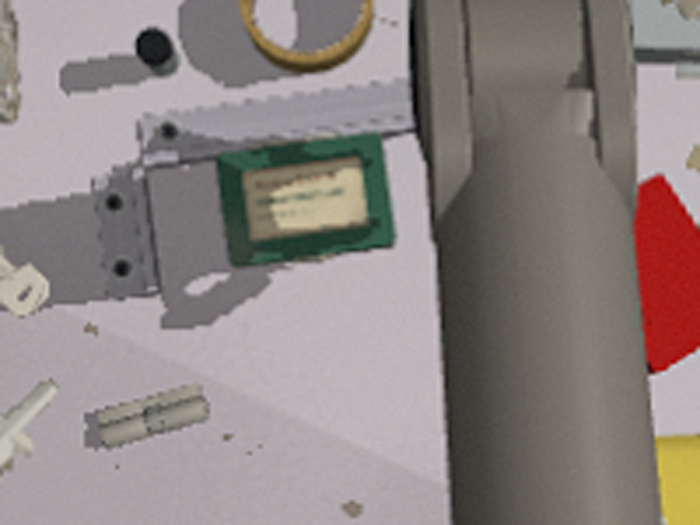

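The crop shows the tin along the rail at about (305,200), still square, with the cylinder, tube and tape in place. I'll descend beyond its right end and push +y.

```bash
python3 -m jog '[{"dp":[0,-0.0035,0.03],"spin":0},{"dp":[0,0,0.03],"spin":0},{"dp":[0,0,0.02],"spin":0},{"dp":[0,0,0.012],"spin":0},{"dp":[0,0,0.006],"spin":0},{"dp":[0,0,0],"spin":0}]'; python3 st.py -42 -171 8; python3 -m jog '[{"dp":[0.01,0,0],"spin":0},{"dp":[0.01,0,0],"spin":0},{"dp":[0.01,0,0],"spin":0},{"dp":[0.006,0,0],"spin":0},{"dp":[0.005,0,0],"spin":0},{"dp":[0.005,0,0],"spin":0},{"dp":[0.005,0,0],"spin":0},{"dp":[0.005,0,0],"spin":0},{"dp":[0.005,0,0],"spin":0},{"dp":[0.005,0,0],"spin":0},{"dp":[0.005,0,0],"spin":0},{"dp":[0,0,0],"spin":0}]'; python3 st.py -42 -121 8
```

```text
time: 8.6
position: [654.3, -157.8, 9.0]
eef_rot: [-2.03, -2.397, 0.0]
force: [1.4, 0.5, 0.3]
opening: 0.4
finger_force: 0.0
t 8.60 stop xy [ -42.3 -214.5] z 9.0 tool x ang to stop 1.572 F [1.4 0.5 0.3] op 0.40 tilt z [-0.  0. -1.]
tool shift mm to goal [43.5  0.3  1. ]
time: 9.8
position: [642.3, -85.9, 9.3]
eef_rot: [-2.027, -2.399, -0.001]
force: [0.0, 0.5, 0.7]
opening: 0.401
finger_force: 0.0
t 9.80 stop xy [ -42.4 -141.6] z 9.3 tool x ang to stop 1.574 F [0.  0.5 0.7] op 0.40 tilt z [-0.     0.001 -1.   ]
tool shift mm to goal [20.6  0.4  1.3]
```

```bash
python3 -m jog '[{"dp":[0.005,0,0],"spin":0},{"dp":[0.005,0,0],"spin":0},{"dp":[0.004,0,0],"spin":0},{"dp":[0.003,0,0],"spin":0},{"dp":[0,0,0],"spin":0}]'; python3 st.py -42 -121 8; python3 -m jog '[{"dp":[0.002,0,0],"spin":0},{"dp":[0.002,0,0],"spin":0},{"dp":[0,0,0],"spin":0}]'; python3 st.py -42 -121 8
```

```text
time: 10.3
position: [639.5, -69.7, 9.2]
eef_rot: [-2.027, -2.399, -0.001]
force: [-0.5, 0.7, -0.5]
opening: 0.403
finger_force: 0.0
t 10.30 stop xy [ -42.5 -125.2] z 9.2 tool x ang to stop 1.574 F [-0.5  0.7 -0.5] op 0.40 tilt z [-0.     0.001 -1.   ]
tool shift mm to goal [4.2 0.5 1.2]
time: 10.6
position: [639.1, -66.8, 9.3]
eef_rot: [-2.029, -2.398, -0.0]
force: [0.7, -0.4, 0.8]
opening: 0.399
finger_force: 0.0
t 10.60 stop xy [ -42.4 -122.2] z 9.3 tool x ang to stop 1.573 F [ 0.7 -0.4  0.8] op 0.40 tilt z [-0.  0. -1.]
tool shift mm to goal [1.2 0.4 1.3]
```

```bash
python3 -m jog '[{"dp":[0.002,0,0],"spin":0},{"dp":[0,0,0],"spin":0}]'; python3 st.py -42 -121 8; python3 -m jog '[{"dp":[0.002,0,0],"spin":0},{"dp":[0,0,0],"spin":0}]'; python3 st.py -42 -121 8
```

```text
time: 10.8
position: [638.7, -65.9, 9.3]
eef_rot: [2.03, 2.397, -0.001]
force: [-0.5, -1.2, 1.0]
opening: 0.403
finger_force: 0.7
t 10.80 stop xy [ -42.6 -121.2] z 9.3 tool x ang to stop 1.572 F [-0.5 -1.2  1. ] op 0.40 tilt z [-0.    -0.001 -1.   ]
tool shift mm to goal [0.2 0.6 1.3]
time: 11.0
position: [638.6, -65.8, 9.3]
eef_rot: [2.03, 2.395, -0.004]
force: [1.4, -5.3, 0.3]
opening: 0.399
finger_force: 2.4
t 11.00 stop xy [ -42.7 -121.1] z 9.3 tool x ang to stop 1.571 F [ 1.4 -5.3  0.3] op 0.40 tilt z [ 0.    -0.003 -1.   ]
tool shift mm to goal [0.2 0.7 1.3]
```

The tin is against the end stop (-5 N, TCP at -121). I'll back away, rise and look.

```bash
python3 -m jog '[{"dp":[-0.02,0,0],"spin":0},{"dp":[-0.03,0,0],"spin":0},{"dp":[0,0,-0.04],"spin":0},{"dp":[0,0,-0.04],"spin":0},{"dp":[-0.04,0,-0.03],"spin":0},{"dp":[-0.04,-0.02,0],"spin":0},{"dp":[-0.04,-0.02,0],"spin":0},{"dp":[0,0,0],"spin":0}]'; python3 st.py; python3 - <<'E'
from h import *
from st import C,E
s=eyes.snapshot("top");c,th,sz,b=tin(s);print((c-C)@E,th-.1645,sz);print((b-C)@E)
o=(220,150);a=s["frame"][o[1]:o[1]+130,o[0]:o[0]+120,::-1]
t=eyes.snapshot("scene");b=t["frame"][200:330,215:335,::-1]
cv2.imwrite("pics/both3.png",cv2.resize(np.hstack([a,b]),None,fx=3.3,fy=3.3,interpolation=cv2.INTER_CUBIC))
E
```

```text
time: 11.8
position: [624.2, -248.2, 118.8]
eef_rot: [2.043, 2.383, -0.01]
force: [0.2, -1.5, -0.3]
opening: 0.401
finger_force: 0.0
t 11.80 stop xy [ -86.8 -298.7] z 118.8 tool x ang to stop 1.559 F [ 0.2 -1.5 -0.3] op 0.40 tilt z [-0.002 -0.007 -1.   ]
t 11.80 stop xy [ -86.8 -298.7] z 118.8 tool x ang to stop 1.559 F [ 0.2 -1.5 -0.3] op 0.40 tilt z [-0.002 -0.007 -1.   ]
[-48.18107153 -65.59022248] -0.0012572259 [54.23323059082031, 86.89054870605469]
[[ -75.24303797  -22.11091162]
 [ -75.35227971 -109.0013793 ]
 [ -21.11910509 -109.06953334]
 [ -21.00986336  -22.17906565]]
```

View pics/both3.png

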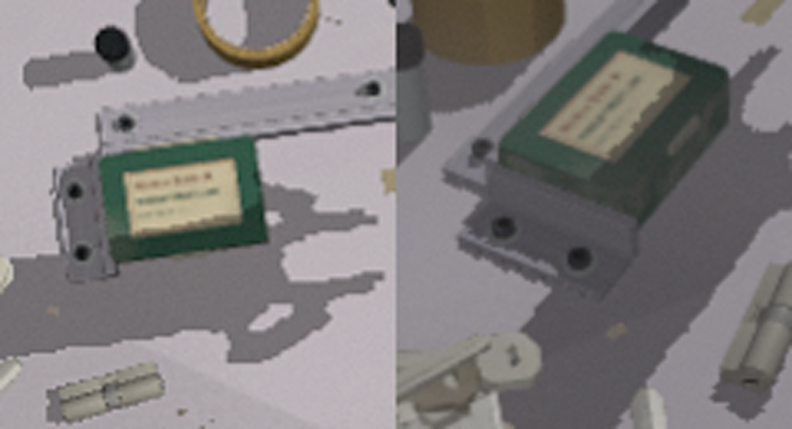

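The picture shows the tin in the corner, flush against both faces (left half, rail line at about y=140, stop at x≈105), with the bystanders unmoved. My mask's window cut the tin off at row 200, so I'll remeasure with a wider one.

```bash
sed -i 's/roi=(200,340,200,300)/roi=(235,340,170,300)/' h.py; python3 - <<'E'
from h import *
from st import C,E
s=eyes.snapshot("top");c,th,sz,b=tin(s);print((c-C)@E,th-.1645,sz)
print(((b-C)@E).round(1))
s0=dict(np.load("top0.npz"));print("at start",tin(s0)[2])
E
```

```text
t 11.90 stop xy [ -82.9 -289.5] z 118.9 tool x ang to stop 1.569 F [-0.6  0.6 -0.6] op 0.40 tilt z [-0.     0.002 -1.   ]
[-38.10943405 -54.58322956] 0.002600953 [74.81890869140625, 110.53560638427734]
[[ -75.7    0.6]
 [ -75.4 -109.9]
 [  -0.6 -109.8]
 [  -0.8    0.8]]
at start [75.2249984741211, 110.34294891357422]
```

The tin measures (-38.1,-54.6) and 0.003 rad, which is home, and the arm is clear of everything.

```bash
python3 -c "from bench import order;print(order.close_job())"
```

```text
the job is handed in; nothing more can be done
None
```

The tin is home in the corner of the stop: the last look put it at (-38.1, -54.6) mm and 0.003 rad off square, with the bystanders not visibly moved; the job is handed in, and no verdict came back.

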